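Line up a centrifuge rotor's slotted hub nut and lock it with its cross pin

ROBOT

A 7-joint arm with a two-finger parallel gripper is mounted at the origin on a cart in front of the work surface, level with it; the furniture and walls round the work are solid. World frame = base frame: x ahead of the robot, y to its left, z up, the work surface at z = 0. Lengths are in m, angles in degrees, forces in N, time in s.
With the tool pointing down it reaches from about 0.4 to 0.925 m from the base axis. Payload 5.6 kg.
Tool frame: the origin (TCP) lies at the very end of the fingers, on their centre line; the grasp point (between the pads) lies 19 mm behind it; y points along the fingers, z is the direction in which the jaws open and shut, and the axes are right-handed (so a half turn about y gives the same grasp; the last joint's range is limited). The gripper opens to 85 mm and grips with 20 to 120 N. Pads are 22 mm wide; open, the fingers measure 114 mm over their backs; the gripper's body (76 mm by 85 mm) begins 54 mm behind the grasp point. The pads swing forward as they close: fully open they stand 13 mm farther back than shut.
Start: joints at [61.02, 26.786, -0.665, 91.828, 0.344, 61.387, -3.226], TCP at [0.29, -0.582, 0.205] pointing down, gripper open.
Joint ranges: [-144.91, 144.91], [-17.63, 115.5], [-89.93, 88.59], [15.96, 139.68], [-74.01, 254.01], [8.47, 105.57], [-167.45, 167.45]. Speed limits (degrees/s): [147.25, 147.25, 180, 180, 180, 180, 180].

INTERFACE

Orientations are given as [roll, pitch, yaw] about the fixed x, y, z axes, in that order (R = Rz(yaw) Ry(pitch) Rx(roll)).
In Python, from rig import sense, capture, job_done gives the robot as it stands.
- The arm moves only by the tool move_arm, never from a script. Its argument "series" is one flat list of numbers, 4 for each row, row after row: the shift along the tool's x, y, z each as a share of 0.03 m, from -1 to 1, then the turn about the tool's y as a share of 0.08 rad, from -1 to 1. A call has 1 to 5 rows; each row shifts and turns the pose as measured when the row begins, along the tool's axes as they then stand; what a row does not reach is not made up. A row lasts 1/8 s, in which the tool goes at most 62.5 mm and 10.7 degrees, less where a joint would pass 70% of its speed; a pose out of reach is approached as far as the arm can. A call with a number of a shift or a turn outside -1 to 1 is refused whole. A call with a gripper value outside its range is refused whole. "claw" is the closure, from 0 (fully open) to 1 (shut), set as the call begins (left out, the last holds). The fingers move at their own pace and stop on an object; the grip force is fixed at half the most. Time passes only in rows, so rows that do not move let the fingers close. It gives the time, the measured TCP pose, the force and the opening at its end, in the units of the state.
- sense(): the state, without advancing time (a new reading comes with each control period).
- capture(name): name is "scene" or "side" or "wrist"; returns a dict with "pixels" (400x640x3 uint8, red, green, blue), "fx", "fy", "cx", "cy" (pixels), "cam_to_world" (4x4, takes a point from camera to world coordinates); the wrist camera has in their place "T_tool_cam" (4x4, takes a point from camera to tool coordinates, whose origin is the TCP and whose axes are the tool frame's). Camera axes: x right, y down, z forward; pixel columns grow to the right and rows downward; lengths in m; the calibration is good to about 2 mm. A picture is of the moment at which its call begins: read the wrist's pose just before it. There is no depth.
- job_done(): hands the job in, once; it reports no verdict.
The state is a dict: "time_s": time; "joint_positions": joint angles; "qvel": joint speeds; "tau": joint torques, N m; "tcp_pos": TCP position; "ee_rot": TCP orientation; "contact_force": force on the tool from outside, world axes, zero at the start; "wrist_torque": the same for the moment, N m; "width": finger opening in m.
Only numpy, scipy, OpenCV 4.12 (cv2) and the standard library are available. Lean on these libraries where they do the work, as an engineer would, in place of code of your own. Each camera call takes 0.05 s, during which the arm holds its last target. There are 200 camera calls.

TASK

On the small centrifuge rotor that stands on the table, turn the slotted hub nut clockwise, less than a quarter turn, until its slot is in line with the notches of the two lugs beside it. Then lay the long locking pin across, finger tab up, so that it lies fully down in both notches and through the nut's slot, centred and released. Leave the short pin in its rest.

Things in the scene. Friction and masses are not known exactly. Their poses are not given: they have to be found in the camera images.
- rotor: Bare-metal rotor disc 136 mm wide on a foot, fixed; origin on its axis at table level, z up. Hub lugs at x = +36 and -36 mm (8 mm thick, 30 wide along y, tops 54 mm above table), each with an open-topped notch along x at y = 0, 14 mm wide, rounded entry, floor 46 mm above table: the long pin's seat. Slotted nut between the lugs.
- hub_nut (a joint): Nut angle, rad, grows clockwise from above; 0 = slot along rotor x, in line with notches. Starts -1.2 to -0.6 (slot anticlockwise of x), stop at 0.35; stiff (0.04 N m), stays put, does not rise. Two upright walls along the slot, 32 mm long, 28 over their outer faces, slot 14; tops 72, slot floor 44 mm above table. Grip the outer faces with fingertips above the lug tops (54 mm).
- long_pin: Longer of two steel pins: bar 96x10x10 mm along x with upright tab in the middle (24 mm along x, 10 thick along y, top 52 above bar's underside); 60 g. Origin: centre of underside, z up the tab. Lies in a groove, floor 10 mm above table, of a white rest 80x46x18 mm. Grip the tab's top 20 to 24 mm across its thickness: seated, the nut walls reach 26 mm above the underside, fingers stay above.
- short_pin: The other pin, of the same make but with a bar only 56 mm long, too short to reach the lugs; same tab and origin. It stays in its own rest block, which looks like the other one; which of the two places holds which pin varies.

How it is judged:
By the outcome, as a careful person would: the job done as asked, in the order asked, and still so for the second after the job is handed in, with the robot touching nothing.
It also fails if it takes over 51 s, if anything falls off the work surface, if the arm or the gripper's body presses on something with over 40 N, if the wrist force passes 120 N, or if a joint passes its speed limit or range.

## Working session

There is one attempt and no reset: what is moved stays moved. The work goes in short steps, Python scripts to look and compute and a tool call to move; the robot and the scene stay as the last step left them, time stands still between calls to the robot, and variables do not carry over. Pictures are saved under pics/ and viewed, about 8 in all and at most 12, crops included, and the job is handed in when it is done.

Besides the shell and the picture viewer there is one more tool, called after "Emit:" as name(argument=value, ...) on one line, values as JSON. move_arm: Moves the arm, as the interface text tells. Shift numbers are shares of 0.03 m and turn numbers shares of 0.08 rad, none past 1 either way. Its arguments: {"type":"object","properties":{"series":{"type":"array"},"claw":{"type":"number"}},"required":["series"]}

```bash
ls; mkdir -p pics; python3 - <<'E'
from rig import sense,capture
import cv2,numpy as np,pickle
s=sense();print(s)
c={n:capture(n) for n in("scene","side")}
pickle.dump(c,open('c0.pkl','wb'))
for n in c:
    print(n,c[n]['fx'],c[n]['fy'],c[n]['cx'],c[n]['cy'],np.round(c[n]['cam_to_world'],3).tolist())
    cv2.imwrite(f'pics/{n}0.png',c[n]['pixels'][:,:,::-1])
E
```

```text
pics
{'time_s': 0.0, 'joint_positions': array([61.02098909, 26.83634569, -0.66460207, 91.88172895,  0.34210955,
       61.38537424, -3.22556181]), 'qvel': array([ 0.00199341, -0.01225404,  0.01002185,  0.05153098, -0.01142725,
        0.04319349,  0.00140806]), 'tau': array([ 8.10295060e-04, -5.32384872e+01,  2.12415674e-02, -2.51307178e+01,
        1.12693972e-02,  7.73031672e-03, -1.73918544e-06]), 'tcp_pos': array([ 0.28985519, -0.58111737,  0.2042286 ]), 'ee_rot': array([-9.01013046e+01, -5.71763411e-03, -1.53489141e+02]), 'contact_force': array([ 0.10477179, -0.18790547,  0.16153924]), 'wrist_torque': array([ 0.03619623, -0.04394222, -0.05023186]), 'width': 0.0858003239917902}
scene 466.98578583928435 466.98578583928435 314.865113295265 198.20433257711238 [[-0.68, -0.379, 0.627, -0.033], [-0.733, 0.357, -0.58, 0.708], [-0.004, -0.854, -0.52, 0.517], [0.0, 0.0, 0.0, 1.0]]
side 385.35583043644436 385.35583043644436 318.57579660418185 202.15730832228303 [[0.901, -0.285, 0.326, 0.215], [-0.433, -0.604, 0.669, -0.342], [0.006, -0.744, -0.668, 0.604], [0.0, 0.0, 0.0, 1.0]]
```

View pics/scene0.png

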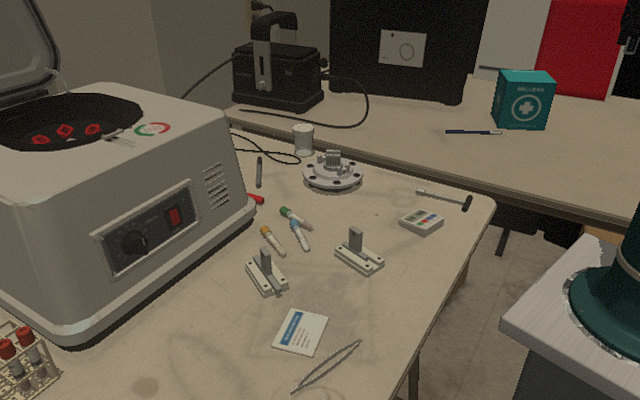

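View pics/side0.png

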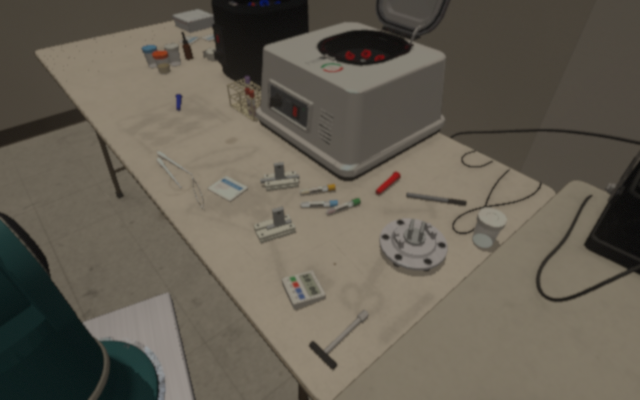

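Scene: the rotor is at about (333,170), with pins in rests at (267,275) and (358,252). Side: the rotor is at (413,243), with pins at (280,178) and (275,225). I'll enlarge these areas next.

```bash
python3 - <<'E'
import cv2,numpy as np,pickle
c=pickle.load(open('c0.pkl','rb'))
def crop(n,x,y,w,h,W,H): return cv2.resize(c[n]['pixels'][y:y+h,x:x+w,::-1],(W,H),interpolation=cv2.INTER_CUBIC)
a=crop('scene',235,220,160,80,800,400) 
b=crop('scene',295,140,80,60,400,300)
d=crop('side',370,205,80,70,400,350)
e=crop('side',245,155,80,90,0,0) if 0 else crop('side',250,155,60,95,240,380)
# layout 800x600
a=crop('scene',240,220,150,80,450,240)
b=crop('scene',297,142,75,55,450,330)
d=crop('side',374,205,75,70,350,327)
e=crop('side',250,155,70,54,350,270)
im=np.zeros((600,800,3),np.uint8)
im[:240,:450]=a; im[240:570,:450]=b; im[:327,450:]=d; im[327:597,450:]=crop('side',250,155,60,92,176,270).repeat(1,1) if 0 else e
cv2.imwrite('pics/crops0.png',im)
# rough positions by linear triangulation
def ray(n,u,v):
    k=c[n];T=k['cam_to_world'];d=T[:3,:3]@[(u-k['cx'])/k['fx'],(v-k['cy'])/k['fy'],1];return T[:3,3],d/np.linalg.norm(d)
def tri(p,q):
    (o1,d1),(o2,d2)=ray('scene',*p),ray('side',*q)
    A=np.c_[d1,-d2];t=np.linalg.lstsq(A,o2-o1,rcond=None)[0];a,b=o1+t[0]*d1,o2+t[1]*d2
    return np.round((a+b)/2,4),round(np.linalg.norm(a-b),4)
print(tri((333,158),(416,229)),'A?',tri((265,251),(280,167)),tri((265,251),(278,211)),'B?',tri((355,229),(278,211)),tri((355,229),(280,167)))
E
```

```text
(array([0.6195, 0.0508, 0.0585]), np.float64(0.002)) A? (array([0.4566, 0.3623, 0.0552]), np.float64(0.005)) (array([ 0.4588,  0.3226, -0.0042]), np.float64(0.0946)) B? (array([0.3957, 0.2169, 0.0595]), np.float64(0.005)) (array([0.3945, 0.2575, 0.1117]), np.float64(0.0666))
```

View pics/crops0.png

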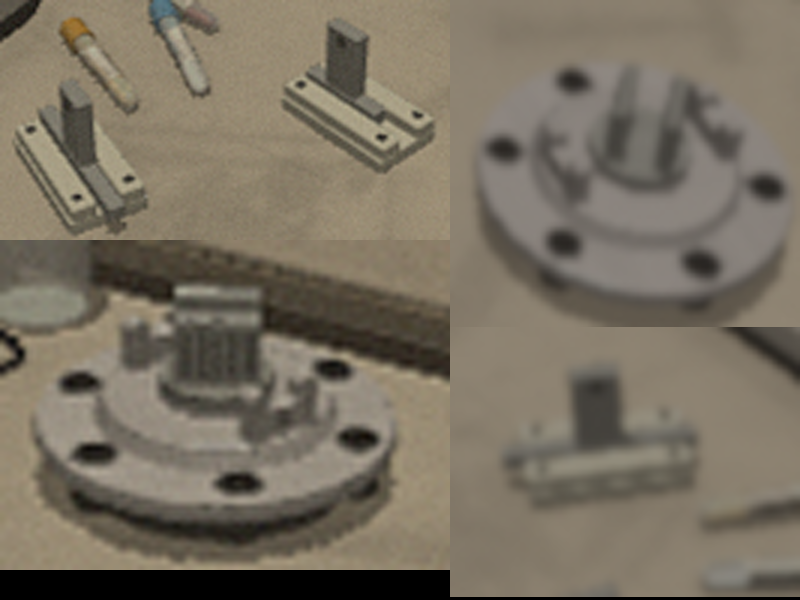

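The long pin is the left one in the scene view, since its bar overhangs its rest; it is near world (0.457, 0.362). The short pin is near (0.395, 0.217). In the scene view the rotor's lugs are at about (321,159) and (344,169), and in the side view at (400,240) and (431,233).

```bash
cat > h.py <<'E'
import numpy as np,cv2,pickle
from rig import sense,capture
from scipy.spatial.transform import Rotation as Rn
def pose(s):
    T=np.eye(4);T[:3,:3]=Rn.from_euler('xyz',s['ee_rot'],degrees=True).as_matrix();T[:3,3]=s['tcp_pos'];return T
def shot(n,f=None):
    s=sense();k=capture(n);k['T']=k['cam_to_world'] if n!='wrist' else pose(s)@k['T_tool_cam']
    if f: cv2.imwrite(f'pics/{f}.png',k['pixels'][:,:,::-1]);pickle.dump(k,open(f'{f}.pkl','wb'))
    return k
def ray(k,u,v):
    T=k['T'];d=T[:3,:3]@[(u-k['cx'])/k['fx'],(v-k['cy'])/k['fy'],1];return T[:3,3],d/np.linalg.norm(d)
def at(k,u,v,z):
    o,d=ray(k,u,v);return o+d*(z-o[2])/d[2]
def tri(*obs):
    A=np.zeros((3,3));b=np.zeros(3);L=[ray(*o) for o in obs]
    for o,d in L: P=np.eye(3)-np.outer(d,d);A+=P;b+=P@o
    x=np.linalg.solve(A,b);return x,max(np.linalg.norm(np.cross(x-o,d)) for o,d in L)
def proj(k,p):
    q=np.linalg.inv(k['T'])@np.append(p,1);return k['fx']*q[0]/q[2]+k['cx'],k['fy']*q[1]/q[2]+k['cy']
def togo(p,yaw=None,s=None):
    """shift in tool axes in shares of 0.03 m, turn in shares of 0.08 rad"""
    s=s or sense();T=pose(s);d=T[:3,:3].T@(np.array(p)-T[:3,3])/.03
    t=None if yaw is None else -np.radians((yaw-s['ee_rot'][2]+90)%180-90)/.08
    print('tcp',np.round(s['tcp_pos'],4),'rot',np.round(s['ee_rot'],2),'t',s['time_s'],'w',round(s['width'],4),'F',np.round(s['contact_force'],1));print('shares',np.round(d,2),'turn',t if t is None else round(t,2))
E
python3 - <<'E'
from h import *
c=pickle.load(open('c0.pkl','rb'))
for k in c.values():k['T']=k['cam_to_world']
a,b=tri((c['scene'],321.2,158.7),(c['side'],399.7,240.4)),tri((c['scene'],343.7,169.5),(c['side'],430.8,232.9))
print(a,b)
a,b=tri((c['scene'],321.2,158.7),(c['side'],430.8,232.9)),tri((c['scene'],343.7,169.5),(c['side'],399.7,240.4))
print(a,b,np.degrees(np.arctan2(*(a[0]-b[0])[1::-1])))
k=shot('wrist');print(np.round(k['T_tool_cam'],3),k['fx'],k['cx'],k['cy'])
togo([.62,.05,.25])
E
```

```text
(array([0.61259871, 0.06855343, 0.04384266]), np.float64(0.025287559675241007)) (array([0.62668113, 0.02865536, 0.0390225 ]), np.float64(0.0233793928410337))
(array([0.659276  , 0.04595208, 0.03794189]), np.float64(0.002223073021285147)) (array([0.58480998, 0.05118412, 0.04247431]), np.float64(6.751803878336625e-05)) -4.019042667420969
[[-0.001  0.947  0.321 -0.082]
 [-0.001 -0.321  0.947 -0.169]
 [ 1.     0.001  0.001 -0.001]
 [ 0.     0.     0.     1.   ]] 301.62649261219985 316.9573330874306 198.98464287651012
tcp [ 0.2899 -0.5812  0.2044] rot [-9.0080e+01 -1.0000e-02 -1.5349e+02] t 0.15 w 0.0851 F [ 0.2 -0.8  0.7]
shares [-19.24  -1.5  -13.92] turn None
```

Emit:
move_arm(series=[-0.96,-0.05,-0.7,0,-0.96,-0.05,-0.7,0,-0.96,-0.05,-0.7,0,-0.96,-0.05,-0.7,0,-0.96,-0.05,-0.7,0], claw=0)

```text
time_s: 0.78
tcp_pos: [0.3711, -0.4206, 0.2098]
ee_rot: [-90.2, -0.1, -153.9]
contact_force: [0.4, -0.6, -0.4]
width: 0.0853
```

Emit:
move_arm(series=[-0.96,-0.05,-0.7,0,-0.96,-0.05,-0.7,0,-0.96,-0.05,-0.7,0,-0.96,-0.05,-0.7,0,-0.96,-0.05,-0.7,0])

```text
time_s: 1.4
tcp_pos: [0.4557, -0.2569, 0.2169]
ee_rot: [-90.3, -0.2, -153.9]
contact_force: [0.3, -1.3, -0.7]
width: 0.0856
```

Emit:
move_arm(series=[-0.96,-0.05,-0.7,0,-0.96,-0.05,-0.7,0,-0.96,-0.05,-0.7,0,-0.96,-0.05,-0.7,0,-0.96,-0.05,-0.7,0])

```text
time_s: 2.02
tcp_pos: [0.5402, -0.0939, 0.224]
ee_rot: [-90.4, -0.2, -153.9]
contact_force: [0.0, 0.0, 0.6]
width: 0.0853
```

Emit:
move_arm(series=[-0.9,0,-0.6,0,-0.9,0,-0.6,0,-0.9,0,-0.6,0,-0.9,0,-0.6,0,-0.8,0,-0.5,0])

```text
time_s: 2.65
tcp_pos: [0.6219, 0.0475, 0.2227]
ee_rot: [-90.4, -0.4, -153.9]
contact_force: [-0.2, -1.6, 0.5]
width: 0.0853
```

Emit:
move_arm(series=[0,0,0,-0.9,0,0,0,-0.9,0,0,0,-0.9,0,0,0,-0.9,0,0,0,-0.9])

```text
time_s: 3.28
tcp_pos: [0.6212, 0.0514, 0.2202]
ee_rot: [-90.7, -0.3, -132.3]
contact_force: [-0.1, 0.1, -0.3]
width: 0.0854
```

```bash
python3 - <<'E'
from h import *
togo([.622,.0486,.2],-133)
k=shot('wrist','w1')
print(proj(k,[.622,.0486,.07]))
cv2.imwrite('pics/w1v.png',cv2.resize(k['pixels'][:,:,::-1],None,fx=1.25,fy=1.25,interpolation=cv2.INTER_CUBIC))
E
```

```text
tcp [0.6212 0.0514 0.2202] rot [ -90.74   -0.3  -132.27] t 3.275 w 0.0854 F [-0.1  0.1 -0.3]
shares [0.05 0.67 0.09] turn 0.16
(np.float64(321.61549261047855), np.float64(177.3250436547155))
```

View pics/w1v.png

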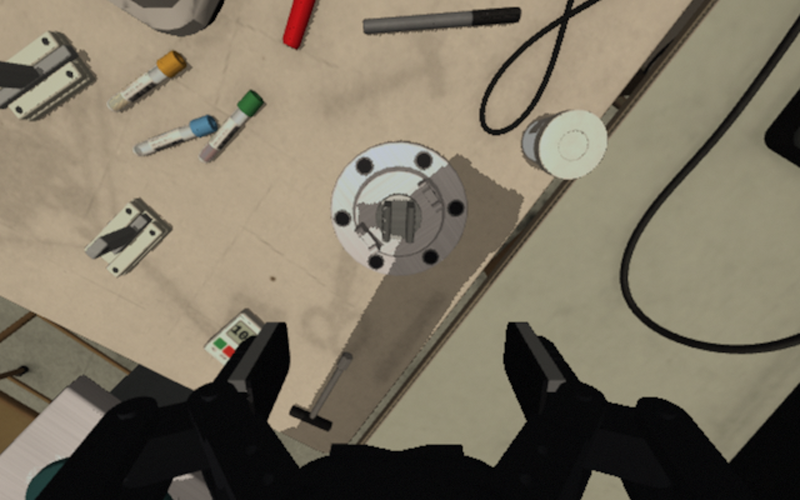

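The wrist view shows the rotor at (399,207) in the enlarged picture. The slot is near vertical at (398,221), and the lugs are at (429,193) and (369,237). I'll descend for a closer look.

Emit:
move_arm(series=[0.1,0.9,0.1,0,0,0.9,0,0,0,0.9,0,0,0,0.1,0,0])

```text
time_s: 3.82
tcp_pos: [0.6204, 0.047, 0.134]
ee_rot: [-90.7, -0.3, -132.4]
contact_force: [-0.5, 0.7, 0.2]
width: 0.0854
```

```bash
python3 - <<'E'
from h import *
togo([.622,.0486,.1],-133)
k=shot('wrist','w2')
u,v=map(int,proj(k,[.622,.0486,.06]));print(u,v)
x0,y0=u-60,v-45
cv2.imwrite('pics/w2v.png',cv2.resize(k['pixels'][y0:y0+90,x0:x0+120,::-1],None,fx=6.6667,fy=6.6667,interpolation=cv2.INTER_CUBIC));print(x0,y0)
k=pickle.load(open('w1.pkl','rb'))
for p in((.457,.362,.06),(.396,.217,.06)):print(proj(k,p))
E
```

```text
tcp [0.6204 0.047  0.134 ] rot [ -90.72   -0.29 -132.42] t 3.825 w 0.0854 F [-0.5  0.7  0.2]
shares [-0.08  1.13  0.02] turn 0.13
318 196
258 151
(np.float64(-9.164107428195962), np.float64(56.69763223412994))
(np.float64(80.1441812333706), np.float64(196.91814423341876))
```

View pics/w2v.png

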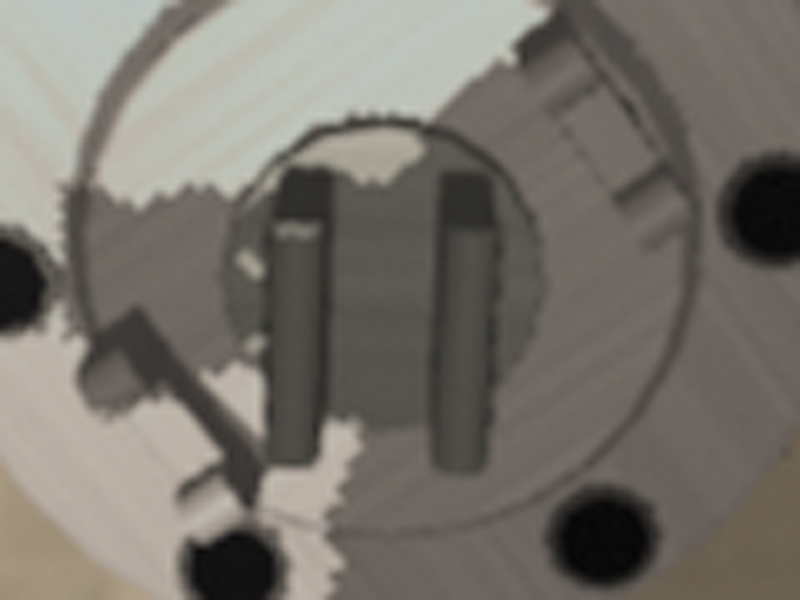

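The nut wall tops run nearly vertically in the crop: left (300,225)–(292,465), right (468,225)–(460,468). The notches are near (160,443) and (612,143). I'll compute from these, then check with a model overlay.

```bash
cat > ov.py <<'E'
from h import *
def box(cx,cy,hx,hy,z): return np.array([[cx-hx,cy-hy,z],[cx+hx,cy-hy,z],[cx+hx,cy+hy,z],[cx-hx,cy+hy,z]])
def place(P,o,a): # a deg ccw
    c,s=np.cos(np.radians(a)),np.sin(np.radians(a));return np.c_[o[0]+c*P[:,0]-s*P[:,1],o[1]+s*P[:,0]+c*P[:,1],P[:,2]]
def draw(im,k,x0,y0,f,P,col):
    q=np.array([[(u-x0)*f+f/2,(v-y0)*f+f/2] for u,v in (proj(k,p) for p in P)]);cv2.polylines(im,[np.int32(q*16)],True,col,1,cv2.LINE_AA,4)
def rotor(im,k,x0,y0,f,o,yaw,nut):
    for sx in(36,-36):
        for sy in(11,-11): draw(im,k,x0,y0,f,place(box(sx/1e3,sy/1e3,.004,.004,.054),o,yaw),(0,255,0))
    for sy in(10.5,-10.5): draw(im,k,x0,y0,f,place(box(0,sy/1e3,.016,.0035,.072),o,yaw-np.degrees(nut)),(0,0,255))
E
python3 - <<'E'
from ov import *
k=pickle.load(open('w2.pkl','rb'));f=20/3;x0,y0=258,151
g=lambda u,v,z:at(k,u/f-.5+x0,v/f-.5+y0,z)
W=[g(*p,.072) for p in((300,225),(292,465),(468,225),(460,468))]
L=[g(*p,.054) for p in((160,443),(612,143))]
n=np.mean(W,0);d=(W[0]-W[1]+W[2]-W[3]);an=np.degrees(np.arctan2(d[1],d[0]))
l=np.mean(L,0);d=L[1]-L[0];al=np.degrees(np.arctan2(d[1],d[0]))
print('nut',n,an,'len',np.linalg.norm(W[0]-W[1]),'gap',np.linalg.norm(W[0]-W[2]),'lugs',l,al,np.linalg.norm(d)) 
o=n;nut=-np.radians((an-al)%180)
print('nutangle',nut)
im=cv2.resize(k['pixels'][y0:y0+90,x0:x0+120,::-1],None,fx=f,fy=f,interpolation=cv2.INTER_CUBIC)
rotor(im,k,x0,y0,f,o,al,nut)
cv2.imwrite('pics/ov1.png',im)
E
```

```text
nut [0.61823999 0.04976737 0.072     ] 45.702612970296116 len 0.031095384686077972 gap 0.020045200679888128 lugs [0.61840187 0.05047132 0.054     ] -7.315480788973301 0.07197561890139008
nutangle -0.9253402992303092
```

View pics/ov1.png

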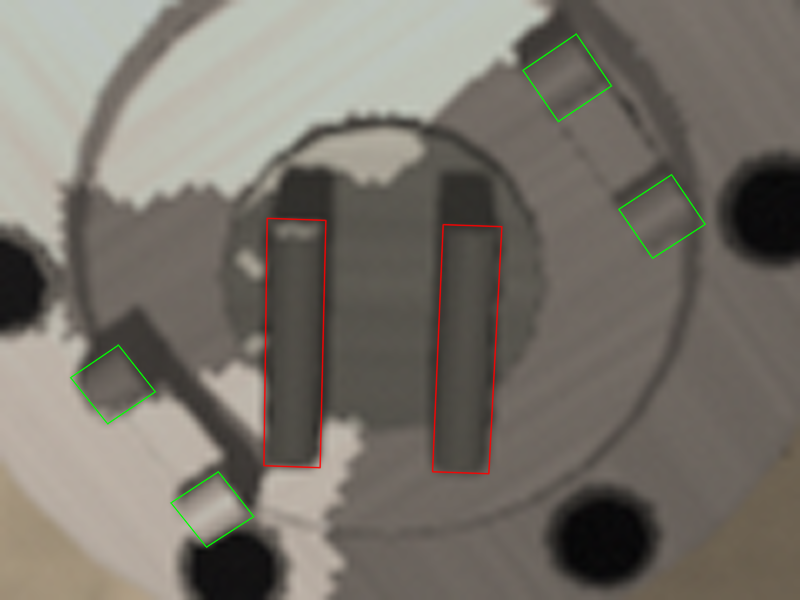

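Overlay fits well: rotor at (0.6183, 0.0500), rotor x at −7.3° and slot at about 46°, so the nut angle is about −0.93 rad. Next I'll descend and grip the nut.

```bash
python3 -c "
from h import *
togo([.6183,.05,.058],-134)"
```

```text
tcp [0.6212 0.0472 0.1348] rot [ -90.65   -0.21 -132.41] t 3.875 w 0.0852 F [ 0.4 -0.5 -0.4]
shares [-0.01  2.56 -0.11] turn 0.35
```

Emit:
move_arm(series=[0,0.85,-0.1,0.3,0,0.85,0,0,0,0.6,0,0,0,0.1,0,0])

```text
time_s: 4.38
tcp_pos: [0.6228, 0.0502, 0.0665]
ee_rot: [-90.3, 0.2, -133.9]
contact_force: [-0.2, -0.2, 0.7]
width: 0.0851
```

```bash
python3 -c "
from h import *
togo([.6183,.05,.058],-134)"
```

```text
tcp [0.6228 0.0502 0.0665] rot [ -90.29    0.17 -133.94] t 4.375 w 0.0851 F [-0.2 -0.2  0.7]
shares [ 0.11  0.28 -0.1 ] turn 0.01
```

Emit:
move_arm(series=[0.1,0.25,-0.1,0,0,0.1,0,0])

```text
time_s: 4.62
tcp_pos: [0.6196, 0.0504, 0.0572]
ee_rot: [-90.2, 0.3, -134.0]
contact_force: [0.4, -0.5, -0.5]
width: 0.0856
```

Emit:
move_arm(series=[0,0,0,0,0,0,0,0,0,0,0,0,0,0,0,0], claw=1)

```text
time_s: 5.12
tcp_pos: [0.6205, 0.0505, 0.0584]
ee_rot: [-90.1, 0.4, -134.0]
contact_force: [0.5, -0.9, 0.1]
width: 0.0125
```

```bash
python3 -c "
from h import *
togo([.6183,.05,.058],-187.3)"
```

```text
tcp [0.6205 0.0505 0.0584] rot [ -90.1     0.38 -133.97] t 5.125 w 0.0125 F [ 0.5 -0.9  0.1]
shares [ 0.06  0.01 -0.04] turn 11.64
```

```bash
python3 - <<'E'
from h import *
k=shot('wrist','w3');s=shot('side','s3');c=shot('scene','c3')
im=np.zeros((600,800,3),np.uint8)
print(sense()['width'])
r=lambda k,x,y,w,h,W,H:cv2.resize(k['pixels'][y:y+h,x:x+w,::-1],(W,H),interpolation=cv2.INTER_CUBIC)
u,v=map(int,proj(s,[.62,.05,.09]));im[:300,:400]=r(s,u-40,v-30,80,60,400,300)
u,v=map(int,proj(c,[.62,.05,.09]));im[:300,400:]=r(c,u-40,v-30,80,60,400,300)
im[300:]=r(k,120,130,400,150,800,300)
cv2.imwrite('pics/m3.png',im)
E
```

```text
8.756615952302303e-05
```

View pics/m3.png

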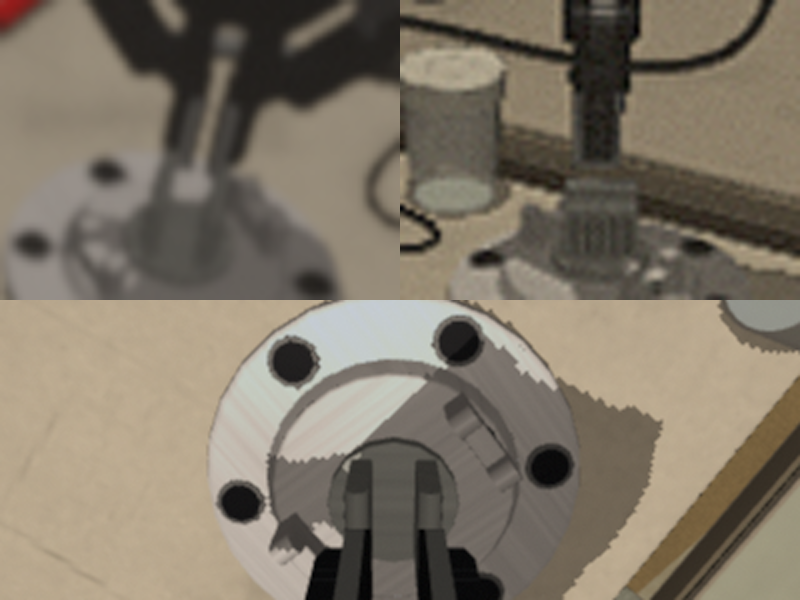

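```bash
python3 - <<'E'
from h import *
s=pickle.load(open('s3.pkl','rb'));c=pickle.load(open('c3.pkl','rb'));k=pickle.load(open('w3.pkl','rb'))
st=sense();p=st['tcp_pos'];print(p,st['width'],st['time_s'],k['T'][:3,3])
for n,q in(('side',s),('scene',c),('wrist',k)):
    o=(np.array(proj(q,[.62,.05,.09])).astype(int)-[40,30]) if n!='wrist' else np.array([120,130])
    m=5 if n!='wrist' else 2
    off={'side':(0,0),'scene':(400,0),'wrist':(0,300)}[n]
    for nm,P in(('tcp',p),('nuttop',[.6183,.05,.072]),('nutfloor',[.6183,.05,.044]),('w+',[.6183+.016*.69,.05+.016*.72,.072]),('w-',[.6183-.016*.69,.05-.016*.72,.072])):
        print(n,nm,np.round((np.array(proj(q,P))-o)*m+off))
# nut top centre triangulated from w2 and first scene/side
w1=pickle.load(open('w1.pkl','rb'));w2=pickle.load(open('w2.pkl','rb'))
print(tri((w2,380/6.667-.5+258,346/6.667-.5+151),(w1,399/1.25-.4,221/1.25-.4)))
E
```

```text
[0.62036783 0.05043609 0.05825166] 8.756615952302303e-05 5.275 [0.676428   0.10933627 0.2280272 ]
side tcp [186. 207.]
side nuttop [188. 185.]
side nutfloor [176. 235.]
side w+ [194. 158.]
side w- [183. 213.]
scene tcp [598. 218.]
scene nuttop [602. 191.]
scene nutfloor [601. 248.]
scene w+ [566. 191.]
scene w- [639. 191.]
wrist tcp [396. 515.]
wrist nuttop [392. 541.]
wrist nutfloor [392. 501.]
wrist w+ [392. 490.]
wrist w- [392. 589.]
(array([0.62639526, 0.05772575, 0.1030224 ]), np.float64(5.0383560435136524e-06))
```

```bash
python3 - <<'E'
from h import *
s=shot('side','s4');c=shot('scene','c4');k=shot('wrist','w4')
st=sense();p=st['tcp_pos'];print(p,st['width'],st['time_s'])
im=np.zeros((600,800,3),np.uint8)
def put(q,o,w,h,m,X,Y):
    a=cv2.resize(q['pixels'][o[1]:o[1]+h,o[0]:o[0]+w,::-1],None,fx=m,fy=m,interpolation=cv2.INTER_CUBIC)
    for P,col in((p,(0,0,255)),([.6183,.05,.072],(0,255,0)),(p+[0,0,.02],(255,0,255))):
        u=(np.array(proj(q,P))+.5-o)*m;cv2.circle(a,(int(u[0]),int(u[1])),3,col,-1)
    im[Y:Y+h*m,X:X+w*m]=a
P=[.62,.05,.085]
put(c,np.array(proj(c,P)).astype(int)-[20,18],40,37,8,0,0)
put(s,np.array(proj(s,P)).astype(int)-[20,18],40,37,8,0,300)
put(k,np.array([260,180]),116,148,4,330,0)
cv2.imwrite('pics/m4.png',im)
E
```

```text
[0.62034337 0.05043159 0.0581991 ] 0.00023969558356461693 5.425
```

View pics/m4.png

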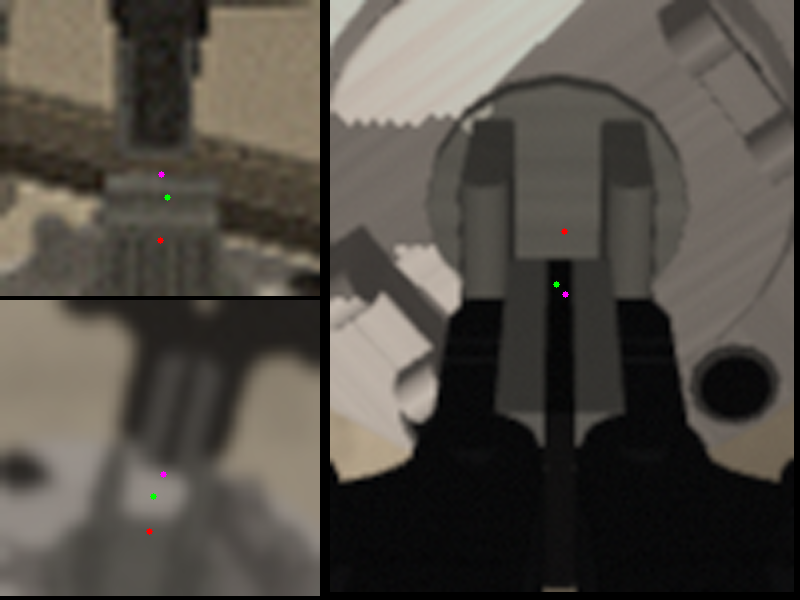

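The fully shut fingertips end about 27 mm behind the reported TCP. In the wrist crop the tip edge is at (560,258) where the TCP would be at (564,232), and in the scene crop the tips end at (155,150), above the nut's wall tops at about y=180. So the fingers closed above the nut without touching it. I'll reopen, go lower and close again.

Emit:
move_arm(series=[0,0,0,0,0,0,0,0,0,0,0,0,0,0.4,0,0,0,0.4,0,0], claw=0)

```text
time_s: 6.05
tcp_pos: [0.621, 0.0506, 0.0335]
ee_rot: [-90.1, 0.4, -134.0]
contact_force: [-0.4, 0.4, -0.4]
width: 0.0851
```

Emit:
move_arm(series=[0,0,0,0,0,0,0,0,0,0,0,0,0,0,0,0,0,0,0,0], claw=1)

```text
time_s: 6.68
tcp_pos: [0.6199, 0.0506, 0.032]
ee_rot: [-90.2, 0.3, -134.0]
contact_force: [0.5, 0.1, -2.9]
width: 0.0264
```

```bash
python3 -c "
from h import *
togo([.6183,.05,.034],-187.3)"
```

```text
tcp [0.6199 0.0506 0.032 ] rot [ -90.16    0.32 -133.96] t 6.675 w 0.0264 F [ 0.5  0.1 -2.9]
shares [ 0.05 -0.07 -0.02] turn 11.64
```

Gripped at 26.4 mm. Now I'll turn clockwise.

Emit:
move_arm(series=[0,0,0,0.5,0,0,0,0.8,0,0,0,0.9,0,0,0,0.9,0,0,0,0.9])

```text
time_s: 7.3
tcp_pos: [0.6203, 0.05, 0.0319]
ee_rot: [-90.2, 0.3, -153.3]
contact_force: [-0.2, 0.9, -1.4]
width: 0.0264
```

```bash
python3 -c "
from h import *
togo([.6183,.05,.033],-187.3);s=sense();print(s['joint_positions'].round(1),s['wrist_torque'].round(2))"
```

```text
tcp [0.6203 0.05   0.0319] rot [ -90.21    0.29 -153.27] t 7.3 w 0.0264 F [-0.2  0.9 -1.4]
shares [ 0.06 -0.04 -0.03] turn 7.42
[  2.3  37.3 -13.3 101.6  11.5  42.2 -80.1] [-0.11 -0.03  0.07]
```

Emit:
move_arm(series=[0,0,0,0.9,0,0,0,0.9,0,0,0,0.9,0,0,0,0.9,0,0,0,0.9])

```text
time_s: 7.92
tcp_pos: [0.6205, 0.0493, 0.0319]
ee_rot: [-90.2, 0.2, -175.0]
contact_force: [-0.2, -0.9, -0.7]
width: 0.0264
```

Emit:
move_arm(series=[0,0,0,0.9,0,0,0,0.9,0,0,0,0.8,0,0,0,0.2,0,0,0,0])

```text
time_s: 8.55
tcp_pos: [0.6205, 0.0488, 0.0319]
ee_rot: [-90.2, 0.2, 171.5]
contact_force: [0.4, 0.2, -0.7]
width: 0.0262
```

```bash
python3 -c "
from h import *
togo([.6183,.05,.033],-187.3)"
```

```text
tcp [0.6205 0.0488 0.0319] rot [-90.21   0.2  171.51] t 8.55 w 0.0262 F [ 0.4  0.2 -0.7]
shares [ 0.08 -0.04 -0.03] turn -0.26
```

Emit:
move_arm(series=[0,0,0,-0.25,0,0,0,0])

```text
time_s: 8.8
tcp_pos: [0.6205, 0.0489, 0.032]
ee_rot: [-90.2, 0.2, 172.8]
contact_force: [0.0, -0.4, -0.2]
width: 0.0263
```

Emit:
move_arm(series=[0,0,0,0,0,0,0,0,0,0,0,0,0,-0.7,0,0,0,-0.9,0,0], claw=0)

```text
time_s: 9.43
tcp_pos: [0.6194, 0.0489, 0.081]
ee_rot: [-90.2, 0.0, 172.8]
contact_force: [-0.6, 0.3, 0.2]
width: 0.0856
```

Emit:
move_arm(series=[0,-0.9,0,0,0,-0.9,0,0,0,-0.3,0,0,0,0,0,0])

```text
time_s: 9.93
tcp_pos: [0.6219, 0.0491, 0.1535]
ee_rot: [-90.3, 0.6, 172.8]
contact_force: [0.1, 0.0, -0.9]
width: 0.0854
```

```bash
python3 - <<'E'
from ov import *
togo([.457,.362,.2],-187.3)
k=shot('wrist','w5');f=20/3
u,v=map(int,proj(k,[.6183,.05,.06]));x0,y0=u-60,v-45;print(x0,y0)
im=cv2.resize(k['pixels'][y0:y0+90,x0:x0+120,::-1],None,fx=f,fy=f,interpolation=cv2.INTER_CUBIC)
rotor(im,k,x0,y0,f,(.6183,.05),-7.3,0)
cv2.imwrite('pics/ov5.png',im)
for p in((.457,.362,.06),(.396,.217,.06)):print(proj(k,p))
E
```

```text
tcp [0.6219 0.0491 0.1535] rot [-90.35   0.57 172.78] t 9.925 w 0.0854 F [ 0.1  0.  -0.9]
shares [ 6.75 -1.56 -9.67] turn 0.02
257 151
(np.float64(60.04154636068472), np.float64(364.48653812849716))
(np.float64(198.93441762768703), np.float64(393.41987577164184))
```

View pics/ov5.png

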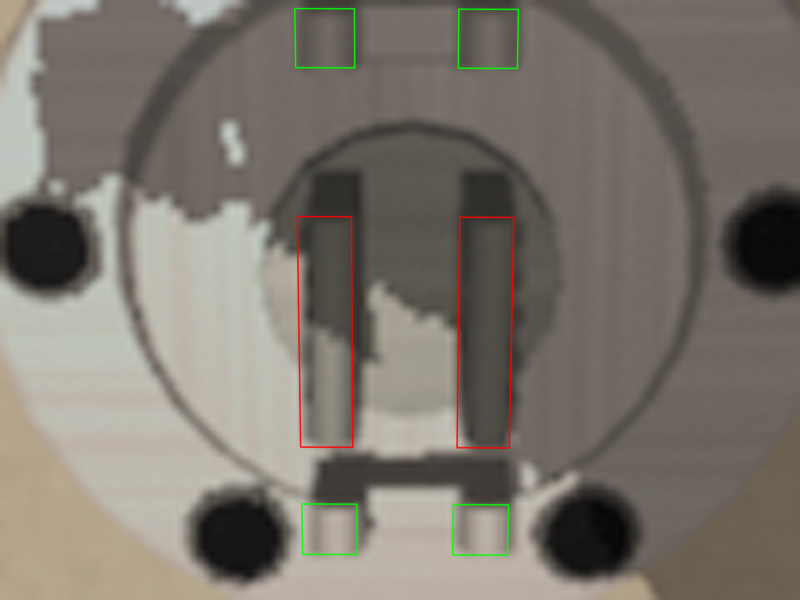

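The slot is in line with the notches: the walls sit at x≈336 and 487 and the lug tops on the same columns, all vertical in the crop to within about 1°. Next I'll get the long pin's pose from the existing pictures.

```bash
python3 - <<'E'
from h import *
c=pickle.load(open('c0.pkl','rb'));
for k in c.values():k['T']=k['cam_to_world']
w=pickle.load(open('w1.pkl','rb'))
A=lambda a,b:np.degrees(np.arctan2(*(b-a)[1::-1]))
p=[at(w,u/1.25-.4,v/1.25-.4,.018) for u,v in((50,33),(92,78),(22,118))];print(np.round(p,3),A(p[0],p[1]),A(p[1],p[2]))
S=lambda u,v,z:at(c['scene'],240+u/3,220+v/3,z)
p=[S(15,128,.018),S(72,203,.018),S(146,182,.018),S(118,220,.02)];print(np.round(p,3),A(p[0],p[1]),A(p[1],p[2]))
a=S(75,90,.062);print('tabtop',a)
D=lambda u,v,z:at(c['side'],250+(u-450)/5,155+(v-327)/5,z)
p=[D(505,450,.02),D(695,435,.02),D(595,370,.062)];print('side',np.round(p,3),A(p[0],p[1]),np.linalg.norm(p[0]-p[1]))
print(sense()['joint_positions'].round(0))
E
```

```text
[[0.497 0.373 0.018]
 [0.494 0.327 0.018]
 [0.415 0.353 0.018]] -94.84149927393763 162.2075319683447
[[0.498 0.378 0.018]
 [0.427 0.392 0.018]
 [0.413 0.353 0.018]
 [0.399 0.384 0.02 ]] 168.5615703558122 -109.76831469467517
tabtop [0.45492669 0.36526647 0.062     ]
side [[0.409 0.377 0.02 ]
 [0.497 0.348 0.02 ]
 [0.454 0.365 0.062]] -17.880832375328588 0.09250337379165832
[  -3.   27.   -5.   99.    3.   54. -107.]
```

```bash
python3 - <<'E'
from h import *
c=pickle.load(open('c0.pkl','rb'));
for k in c.values():k['T']=k['cam_to_world']
for u,v in((98,345),(180,280),(255,222)):print(at(c['scene'],u,v,0).round(3))
for u,v in((265,130),(345,172),(443,127)):print('side',at(c['side'],u,v,0).round(3))
print('top front edge', [at(c['scene'],u,v,.2).round(3) for u,v in((60,210),(225,115))])
togo([.456,.364,.13],164)
E
```

```text
[0.509 0.624 0.   ]
[0.553 0.471 0.   ]
[0.606 0.278 0.   ]
side [0.505 0.62  0.   ]
side [0.622 0.339 0.   ]
side [0.995 0.409 0.   ]
top front edge [array([0.549, 0.607, 0.2  ]), array([0.681, 0.274, 0.2  ])]
tcp [0.6217 0.049  0.153 ] rot [-90.34   0.53 172.78] t 9.975 w 0.0856 F [-0.4  0.9 -0.3]
shares [ 6.81  0.76 -9.72] turn 1.92
```

Emit:
move_arm(series=[1,0,-0.6,0,1,0,-0.6,0,1,0,-0.6,0,1,0,-0.6,0,1,0,-0.6,0])

```text
time_s: 10.6
tcp_pos: [0.4784, 0.1569, 0.1462]
ee_rot: [-90.1, 0.0, 172.5]
contact_force: [0.2, 0.3, 0.0]
width: 0.0857
```

Emit:
move_arm(series=[0.4,0.1,-1,0,0.4,0.1,-1,0,0.4,0.1,-1,0,0.4,0.1,-1,0,0.3,0.1,-1,0])

```text
time_s: 11.22
tcp_pos: [0.4349, 0.3148, 0.1255]
ee_rot: [-89.7, -0.5, 172.5]
contact_force: [-0.1, 0.5, -0.4]
width: 0.0855
```

```bash
python3 -c "
from h import *
togo([.456,.364,.13],164);print(sense()['joint_positions'].round(0))"
```

```text
tcp [0.4349 0.3148 0.1255] rot [-89.69  -0.48 172.45] t 11.225 w 0.0855 F [-0.1  0.5 -0.4]
shares [-0.48 -0.16 -1.72] turn 1.84
[ -30.   23.  -12.  111.    6.   48. -142.]
```

Emit:
move_arm(series=[-0.3,0,-0.9,0,-0.2,0,-0.8,0,0,0,0,0.9,0,0,0,0.9,0,0,0,0])

```text
time_s: 11.85
tcp_pos: [0.4514, 0.3659, 0.1176]
ee_rot: [-89.1, -0.9, 164.4]
contact_force: [-0.8, 0.8, -0.6]
width: 0.0854
```

```bash
python3 - <<'E'
from ov import *
togo([.456,.364,.13],164);print(sense()['joint_positions'].round(0))
k=shot('wrist','w6');f=5
u,v=map(int,proj(k,[.456,.364,.03]));x0,y0=max(0,u-80),max(0,v-60);print(x0,y0)
im=cv2.resize(k['pixels'][y0:y0+120,x0:x0+160,::-1],None,fx=f,fy=f,interpolation=cv2.INTER_CUBIC)
cv2.imwrite('pics/w6v.png',im)
E
```

```text
tcp [0.4514 0.3659 0.1176] rot [-89.1   -0.93 164.35] t 11.85 w 0.0854 F [-0.8  0.8 -0.6]
shares [-0.16 -0.41  0.03] turn 0.08
[ -35.   27.  -10.  104.    5.   50. -153.]
236 126
```

View pics/w6v.png

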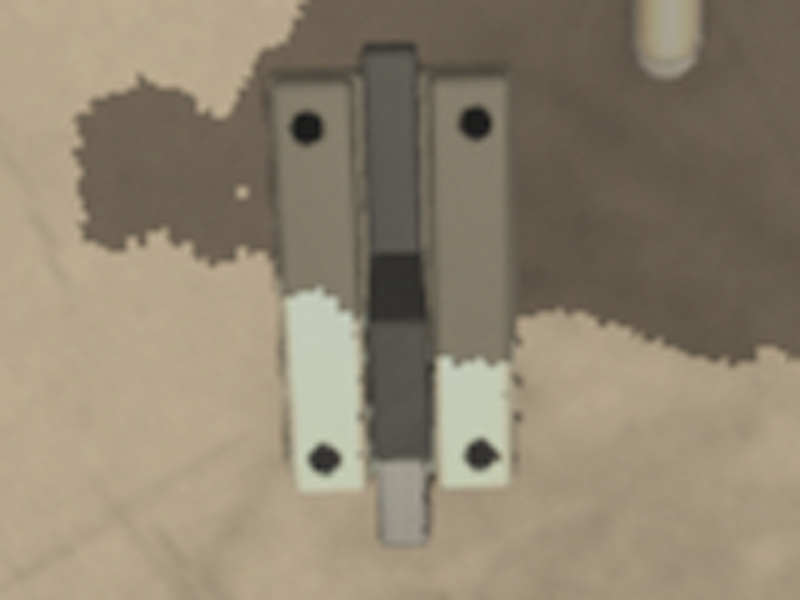

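The tab top spans (370–432, 320–458) in the crop, and the bar ends are at (390,45) and (402,545). The bar overhangs the rest at both ends, so this is the long pin.

```bash
python3 - <<'E'
from h import *
k=pickle.load(open('w6.pkl','rb'));g=lambda u,v,z:at(k,u/5-.5+236,v/5-.5+126,z)
t=[g(401,320,.062),g(402,458,.062)];b=[g(390,45,.02),g(403,545,.02)]
A=lambda a,b:np.degrees(np.arctan2(*(b-a)[1::-1]))
print('tab',np.mean(t,0),A(*t),np.linalg.norm(t[1]-t[0]),np.linalg.norm(g(370,390,.062)-g(432,390,.062)));print('bar',np.mean(b,0),A(*b),np.linalg.norm(b[1]-b[0]))
c=pickle.load(open('c0.pkl','rb'))
for q in c.values():q['T']=q['cam_to_world']
print(tri((k,401/5-.5+236,389/5-.5+126),(c['scene'],265,249.7),(c['side'],279,163.6)))
m=(np.mean(b,0)+np.mean(t,0))/2
togo([*m[:2],.013],A(*b))
E
```

```text
tab [0.45239922 0.36575915 0.062     ] 164.74347031888465 0.023268985904530425 0.009798625094394631
bar [0.45265706 0.36599688 0.02      ] 165.71767504591193 0.09616556485734952
(array([0.45375411, 0.36533892, 0.06266873]), np.float64(0.0010078330248086758))
tcp [0.4514 0.3658 0.1176] rot [-89.09  -0.94 164.37] t 11.9 w 0.0854 F [-0.2  0.2 -0.2]
shares [-0.09  3.48 -0.07] turn -0.29
```

Pin at (0.4525, 0.3659), bar 96 mm long, axis at 165.5°; the triangulated tab top of 62.7 mm matches the text. I'll descend and grip it.

Emit:
move_arm(series=[-0.1,0.9,-0.1,-0.25,0,0.9,0,0,0,0.9,0,0,0,0.55,0,0,0,0.1,0,0])

```text
time_s: 12.52
tcp_pos: [0.4532, 0.3659, 0.0134]
ee_rot: [-89.1, -1.0, 165.8]
contact_force: [0.0, -1.5, -0.7]
width: 0.0852
```

```bash
python3 -c "
from h import *
togo([.4525,.3659,.015],165.5)"
```

```text
tcp [0.4532 0.3659 0.0134] rot [-89.09  -0.99 165.82] t 12.525 w 0.0852 F [ 0.  -1.5 -0.7]
shares [ 0.02 -0.05  0.01] turn 0.07
```

Emit:
move_arm(series=[0,0,0,0,0,-0.05,0,0,0,0,0,0,0,0,0,0,0,0,0,0], claw=1)

```text
time_s: 13.15
tcp_pos: [0.4548, 0.3671, 0.0179]
ee_rot: [-89.3, -0.8, 165.8]
contact_force: [0.1, -0.7, -0.5]
width: 0.0083
```

Emit:
move_arm(series=[0,0,0,0,0,0,0,0,0,0,0,0])

```text
time_s: 13.52
tcp_pos: [0.4547, 0.3671, 0.0177]
ee_rot: [-89.3, -0.8, 165.9]
contact_force: [1.1, 0.0, 0.6]
width: 0.0083
```

```bash
python3 - <<'E'
from h import *
togo([.4525,.3659,.015],165.5)
c=shot('scene','c7');s=shot('side','s7')
im=np.zeros((400,800,3),np.uint8)
for i,q in enumerate((c,s)):
    u,v=map(int,proj(q,[.4525,.366,.05]));m=8
    a=cv2.resize(q['pixels'][v-25:v+25,u-25:u+25,::-1],None,fx=m,fy=m,interpolation=cv2.INTER_CUBIC)
    for z in(.062,.042,.036):
        w=(np.array(proj(q,[.4525,.366,z]))+.5-[u-25,v-25])*m;cv2.circle(a,(int(w[0]),int(w[1])),2,(0,0,255),-1)
    im[:,400*i:400*i+400]=a
cv2.imwrite('pics/m7.png',im)
E
```

```text
tcp [0.4547 0.3671 0.0177] rot [-89.29  -0.84 165.85] t 13.525 w 0.0083 F [1.1 0.  0.6]
shares [0.06 0.09 0.06] turn 0.08
```

View pics/m7.png

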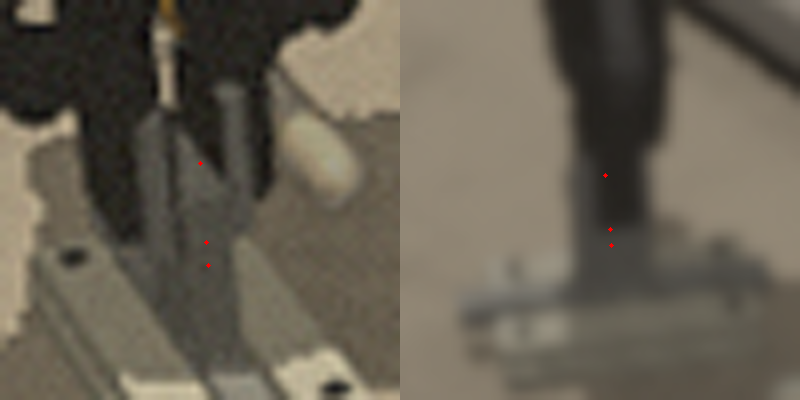

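The fingers hold the tab with tips at about 43–45 mm (side crop y≈228, next to the 42 mm mark), and the opening reads 8.3 mm, about 1.7 mm low as it was on the nut. I'll lift and carry.

Emit:
move_arm(series=[0,-0.5,0,0,0,-0.9,0,0,0,-0.9,0,0,0,-0.9,0,0,0,-0.8,0,0])

```text
time_s: 14.25
tcp_pos: [0.4562, 0.3679, 0.1434]
ee_rot: [-89.2, -0.9, 165.9]
contact_force: [1.2, 0.3, -0.8]
width: 0.0087
```

Emit:
move_arm(series=[-0.4,0,0.9,0,-0.5,0,1,0,-0.5,0,1,0,-0.5,0,1,0,-0.5,0,1,0])

```text
time_s: 14.88
tcp_pos: [0.4927, 0.2093, 0.1527]
ee_rot: [-89.9, -0.4, 166.3]
contact_force: [-0.6, 0.0, -0.1]
width: 0.0083
```

```bash
python3 -c "
from h import *
togo([.6201,.0492,.14],172.7);print(sense()['joint_positions'].round(0))"
```

```text
tcp [0.4927 0.2093 0.1527] rot [-89.87  -0.45 166.28] t 14.875 w 0.0083 F [-0.6  0.  -0.1]
shares [-5.39  0.39  4.18] turn -1.4
[ -19.   20.   -9.  110.    4.   51. -133.]
```

Emit:
move_arm(series=[-1,0,0.8,0,-1,0,0.8,0,-1,0,0.8,0,-1,0,0.8,0,-1,0,0.7,0])

```text
time_s: 15.5
tcp_pos: [0.6141, 0.0558, 0.1587]
ee_rot: [-90.1, -0.1, 166.4]
contact_force: [0.5, 1.4, -0.4]
width: 0.0085
```

Emit:
move_arm(series=[-0.3,0,0.2,-0.7,0,0,0,-0.7,0,0,0,0])

```text
time_s: 15.88
tcp_pos: [0.624, 0.0433, 0.1617]
ee_rot: [-90.1, 0.1, 172.6]
contact_force: [-0.6, -0.1, -0.3]
width: 0.0081
```

```bash
python3 -c "
from h import *
togo([.6201,.0492,.095],172.7)"
```

```text
tcp [0.624  0.0433 0.1617] rot [-9.010e+01  1.200e-01  1.726e+02] t 15.875 w 0.0081 F [-0.6 -0.1 -0.3]
shares [ 0.16  2.22 -0.17] turn -0.02
```

Emit:
move_arm(series=[0.15,0.9,-0.15,0,0,0.8,0,0,0,0.4,0,0,0,0,0,0])

```text
time_s: 16.38
tcp_pos: [0.6213, 0.0499, 0.1007]
ee_rot: [-90.2, 0.4, 172.5]
contact_force: [0.5, -0.0, -0.1]
width: 0.0082
```

```bash
python3 -c "
from h import *
togo([.6201,.0492,.0537],172.7)"
```

```text
tcp [0.6213 0.0499 0.1007] rot [-90.19   0.36 172.47] t 16.375 w 0.0082 F [ 0.5 -0.  -0.1]
shares [0.05 1.57 0.03] turn -0.05
```

Emit:
move_arm(series=[0.05,0.4,0.05,0,0,0.3,0,0,0,0.05,0,0])

```text
time_s: 16.75
tcp_pos: [0.6208, 0.0487, 0.0787]
ee_rot: [-90.2, 0.5, 172.4]
contact_force: [-0.2, -0.1, 0.0]
width: 0.0086
```

```bash
python3 -c "
from h import *
togo([.6201,.0492,.0537],172.7)"
```

```text
tcp [0.6208 0.0487 0.0787] rot [-90.23   0.53 172.45] t 16.75 w 0.0086 F [-0.2 -0.1  0. ]
shares [ 0.03  0.83 -0.01] turn -0.05
```

Emit:
move_arm(series=[0,0.25,0,0,0,0.2,0,0,0,0.15,0,0])

```text
time_s: 17.12
tcp_pos: [0.6216, 0.0488, 0.06]
ee_rot: [-90.3, 0.6, 172.4]
contact_force: [-0.0, -0.5, 0.4]
width: 0.0086
```

```bash
python3 -c "
from h import *
togo([.6201,.0490,.0537],172.7)"
```

```text
tcp [0.6216 0.0488 0.06  ] rot [-90.25   0.59 172.44] t 17.125 w 0.0086 F [-0.  -0.5  0.4]
shares [0.05 0.21 0.  ] turn -0.06
```

Emit:
move_arm(series=[0.05,0.12,0,0,0,0.08,0,0,0,0.05,0,0])

```text
time_s: 17.5
tcp_pos: [0.6205, 0.049, 0.0538]
ee_rot: [-90.2, 0.6, 172.4]
contact_force: [-2.2, -1.2, 12.2]
width: 0.0088
```

```bash
python3 -c "
from h import *
togo([.6201,.0490,.0537],172.7)"
```

```text
tcp [0.6205 0.049  0.0538] rot [-90.24   0.6  172.43] t 17.5 w 0.0088 F [-2.2 -1.2 12.2]
shares [0.01 0.   0.  ] turn -0.06
```

It met the floor with 12 N at z=0.0538, against a predicted seated height of 0.0537. I'll release it and rise.

Emit:
move_arm(series=[0,0,0,0,0,0,0,0,0,0,0,0,0,0,0,0,0,-0.5,0,0], claw=0)

```text
time_s: 18.12
tcp_pos: [0.6197, 0.0489, 0.0685]
ee_rot: [-90.2, 0.5, 172.4]
contact_force: [0.7, 0.1, 0.1]
width: 0.0853
```

Emit:
move_arm(series=[0,-0.9,0,0,0,-0.9,0,0,0,-0.9,0,0,0,-0.2,0,0,0,0,0,0])

```text
time_s: 18.75
tcp_pos: [0.6201, 0.0489, 0.1627]
ee_rot: [-90.3, 0.8, 172.4]
contact_force: [-0.5, -0.0, -0.4]
width: 0.0854
```

```bash
python3 - <<'E'
from ov import *
togo([.6201,.0490,.16],172.7)
k=shot('wrist','w8');c=shot('scene','c8');s=shot('side','s8');f=5
im=np.zeros((600,800,3),np.uint8)
o=(.6183,.0495);yaw=-7.3
def put(q,m,w,h,X,Y):
    u,v=map(int,proj(q,[.6183,.05,.06]));x0,y0=u-w//2,v-h//2;print(x0,y0)
    a=cv2.resize(q['pixels'][y0:y0+h,x0:x0+w,::-1],None,fx=m,fy=m,interpolation=cv2.INTER_CUBIC)
    draw(a,q,x0,y0,m,place(box(0,0,.048,.005,.056),o,yaw),(0,255,0))
    draw(a,q,x0,y0,m,place(box(0,0,.012,.005,.098),o,yaw),(0,0,255))
    im[Y:Y+h*m,X:X+w*m]=a
put(k,5,90,120,0,0);put(c,5,69,60,455,0);put(s,5,69,59,455,302)
cv2.imwrite('pics/m8.png',im)
E
```

```text
tcp [0.6201 0.0489 0.1627] rot [-90.29   0.78 172.44] t 18.75 w 0.0854 F [-0.5 -0.  -0.4]
shares [-0.    0.09 -0.  ] turn -0.06
271 132
299 127
381 200
```

View pics/m8.png

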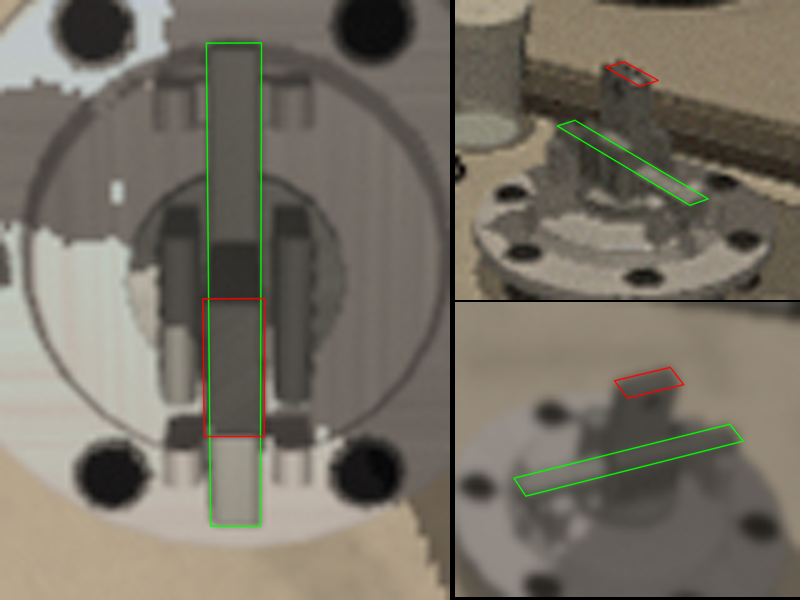

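The pin lies through both notches and the slot. In the wrist crop its ends are at y≈45 and 525 against 43 and 526 for the seated model, and its tab outline matches too. The gripper is well clear, so I'm handing in.

```bash
python3 -c "
from rig import job_done
print(job_done())"
```

```text
the job is handed in; nothing more can be done
None
```

I turned the nut about 53° clockwise until its slot lined up with the lug notches. I then laid the long pin across, tab up, through both notches and the slot, released it, and handed the job in at about 19 s. The short pin was not touched.

**Last checks:**
- **Seating:** the pin met the notch floor with 12 N at a TCP height of 53.8 mm; I had predicted 53.7 mm for fully seated.
- **Position:** after release, a model of the seated pin matched the wrist picture to about half a millimetre in length and agreed with the scene and side pictures. The slot was in line with the notches to about 1°.
- **Clearance:** the open gripper was about 10 cm above the pin's tab when I handed in.

**What disagreed:**
- **Fingertip position:** the fingertips really end about 27 mm behind the reported TCP. Because of this my first close on the nut shut on air just above it, touching nothing. I then went lower and used that offset for the later grips.
- **Finger opening:** readings were about 1.7 mm low on both the nut and the pin tab.
- **Nut turn:** I overshot by about 1° and turned back before letting go.

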